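# Turn the fume extractor's star wheel until the red spoke is up

## Robot

A 6-joint arm with a two-finger parallel gripper is mounted at the origin on the work surface. World frame = base frame: x ahead of the robot, y to its left, z up, the work surface at z = 0. Lengths are in mm, angles in rad, forces in N, time in s.
With the tool pointing down it reaches from about 425 to 925 mm from the base axis. Payload 12.5 kg.
Tool frame: the origin (TCP) lies on the mounting face of the last link; the fingertips stand 173 mm ahead of it and the grasp point (between the pads) lies 155 mm ahead of it; z points along the fingers, y is the direction in which the jaws open and shut (so a half turn about z gives the same grasp; the last joint's range is limited). The gripper opens to 85 mm and grips with 20 to 120 N. Pads are 22 mm wide; open, the fingers measure 114 mm over their backs; the gripper's body (76 mm by 85 mm) begins 54 mm behind the grasp point. The pads swing forward as they close: fully open they stand 13 mm farther back than shut.
Start: joints at [-1.221, 0.491, 1.559, -0, 1.092, -0.106], TCP at [275.131, -561.184, 404.727] pointing down, gripper open.
Joint ranges: [-3.1, 3.1], [-0.84, 2.19], [0.05, 2.79], [-1.13, 4.28], [0.06, 2.93], [-2.69, 2.69]. Speed limits (rad/s): [2.22, 2.22, 2.79, 3.14, 3.14, 3.14].

## Interface

Orientations are given as a rotation vector (axis times angle).
In Python, from rig import r gives the robot as it stands. Calls block until the motion is done:
- r.goto(position, orientation): joint-space move of the TCP to a pose.
- r.move_linear(position, speed=150, ori=None, contact_N=None): straight line of the TCP; ori=None keeps the orientation; speed is the mean speed in mm/s. With contact_N (N) it stops when the force on the tool has changed by that much, and returns True; else False.
- r.goto_joints(angles): joint-space move.
- r.open_gripper() and r.gripper_close(): open the fingers fully, or close them until they stop; the grip force is fixed at half the most.
- r.sleep(seconds).
- r.inverse_kinematics(position, orientation): joint angles nearest the present ones, or None.
- r.snapshot(name): name is "side" or "top"; returns the picture (400x640x3 uint8, red, green, blue); there is no depth.
- r.camera_model(name): a dict with "fx", "fy", "cx", "cy" (pixels), "R" (3x3) and "t" (3): a world point X has camera coordinates R X + t. Camera axes: x right, y down, z forward; pixel columns grow to the right and rows downward; lengths in mm; the calibration is good to about 2 mm. A picture is of the moment at which its call begins. camera_model takes no time and is no camera call.
A pose or a line that the arm cannot do raises r.Unreachable and nothing moves.
- r.hand_in(): hands the job in, once; it reports no verdict.
Readings, each from a call of its own:
- r.get_t(): time.
- r.get_joints(): joint angles.
- r.get_joint_vel(): joint speeds.
- r.get_joint_torque(): joint torques, N m.
- r.get_ee_pos(): TCP position.
- r.get_tool_rot(): TCP orientation.
- r.get_ft_force(): force on the tool from outside, world axes, zero at the start.
- r.get_wrist_torque(): the same for the moment, N m.
- r.get_gripper_width(): finger opening in mm.
Only numpy, scipy, OpenCV 4.12 (cv2) and the standard library are available. Lean on these libraries where they do the work, as an engineer would, in place of code of your own. Each camera call takes 0.05 s, during which the arm holds its last target.

## Task

Set the damper of the soldering bench's fume extractor: work its star wheel round by pushing on its spokes until the spoke with the red knob points straight up, then leave it standing there. Push steadily with the fingertips and do not fling the wheel; nothing is to be lifted or carried, and the extractor and the things around it stay where they are.

Things in the scene. Friction and masses are not known exactly. Their poses are not given: they have to be found in the camera images.
- extractor: Fume-extractor damper unit, about 3 kg, standing loose on the bench: duct and blue gear head on a grey base plate, star wheel on its +x side. Origin on the bench right below the hub of the wheel; z up; x is the level wheel axle, pointing from the duct out to the wheel; the spokes turn in the plane x = 0. It slides or tips if pushed hard (more than about 12 N).
- hub (a point): Centre of the star wheel, on its axle, 150 mm above the bench; axes as extractor. Five spokes 72 degrees (1.257 rad) apart, no rim: bars 10 mm thick reaching 104 mm from the axle, each ending in a ball centred there (black, 18 mm across; red spoke: 26 mm). Hub 40 mm across. Behind the wheel (-x) the 60 mm square gear head stands 29 mm from the spoke plane, up to 190 mm high.
- duct (a point): Middle of the aluminium duct, 115 mm behind the spoke plane, 150 mm above the bench; axes as extractor. The duct is 116 mm across (top at 208 mm), level, along y from -110 to +90 mm, then flares to a hood 176 mm across (top at 238 mm) at y = +160 mm.
- star_wheel (a joint): Wheel angle in rad, endless: 0 (or a whole turn, 6.283) when the red spoke points straight up; growing values move the top of the wheel towards the -y of extractor. Spoke k (red: k = 0) is at a = joint + 1.257 k, direction (0, -sin a, cos a) in the axes of the extractor. It turns stiffly and stays where left: 2 to 3 N at 85 mm from the axle moves it.
- red_knob (a point): Centre of the red 26 mm ball at the end of the red spoke, 104 mm from the wheel axle; its own z axis points outwards along the red spoke.
- flux_jar: amber glass jar with white lid, 52 mm across, 65 mm tall; origin at the centre of its underside. A bystander
- ring_mandrel: steel ring mandrel standing on its foot, a tapering post 150 mm tall on a foot 48 mm across; origin at the centre of its underside. A bystander
- brass_bowl: small brass bowl, 84 mm across, 35 mm tall; origin at the centre of its underside. A bystander
- bench_block: square steel bench block 65 x 65 x 22 mm; origin at the centre of its underside. A bystander
- charcoal_block: black charcoal soldering block 70 x 110 x 30 mm; origin at the centre of its underside. A bystander
- tweezers: steel tweezers with red grips lying flat, 145 mm long, 10 mm thick; origin at mid-length on the bench. A bystander
- brass_brush: small hand brush with wooden handle, 170 mm long, lying flat; origin near mid-length on the bench. A bystander

How it is judged:
By the outcome, as a careful person would: the job done as asked, in the order asked, and still so for the second after the job is handed in, with the robot touching nothing.
It also fails if it takes over 48 s, if anything falls off the work surface, if the arm or the gripper's body presses on something with over 40 N, if the wrist force passes 120 N, or if a joint passes its speed limit or range.

## Working session

There is one attempt and no reset: what is moved stays moved. The work goes in short steps, each a Python script; the robot and the scene stay as the last script left them, time stands still between calls to the robot, and variables do not carry over. Pictures are saved under pics/ and viewed, and the job is handed in when it is done.

```bash
mkdir -p pics; ls
python3 - <<'E'
from rig import r
import cv2
for n in("side","top"):
    im=r.snapshot(n); cv2.imwrite(f"pics/{n}0.png",im[:,:,::-1])
    c=r.camera_model(n); print(n,c)
print(r.get_t(),r.get_tool_rot())
E
```

```text
pics
side {'fx': 518.9410993237178, 'fy': 518.9410993237178, 'cx': 323.6770493634863, 'cy': 192.62732547481724, 'R': array([[-0.98333415, -0.18144459,  0.01148061],
       [-0.09940186,  0.48368453, -0.86957952],
       [ 0.1522275 , -0.85622844, -0.49365945]]), 't': array([ 563.99636561,  213.14078787, 1713.43494316])}
top {'fx': 394.087684658133, 'fy': 394.087684658133, 'cx': 317.0587752973568, 'cy': 202.25104856331598, 'R': array([[ 0.0059093 , -0.99985412, -0.01602533],
       [-0.99275556, -0.00394263, -0.12008688],
       [ 0.12000618,  0.01661886, -0.99263404]]), 't': array([ -11.48965763,  581.08934963, 1184.73873731])}
0.1 [-3.05936517e+00 -7.09555007e-01  2.40776549e-04]
```

View pics/side0.png

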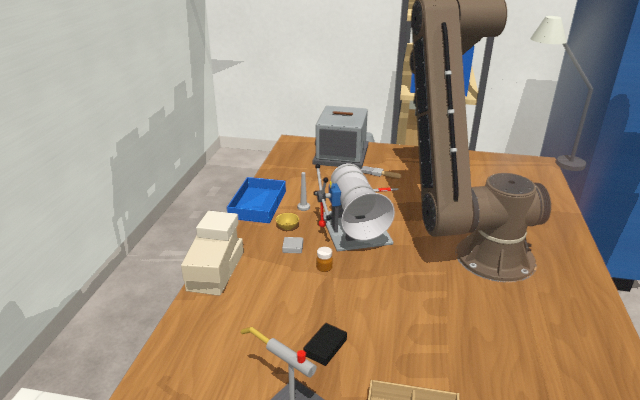

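View pics/top0.png

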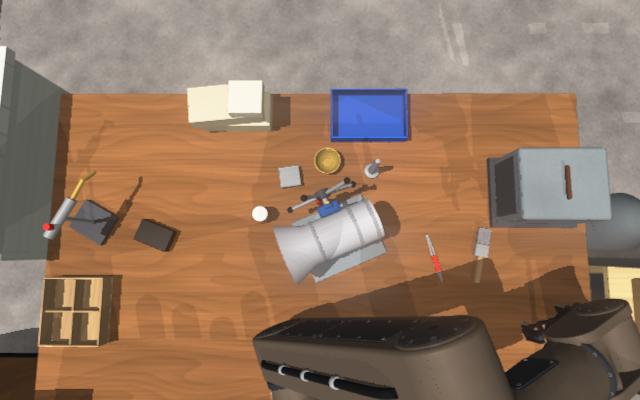

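Run:
```python
import cv2
a=cv2.imread("pics/side0.png")[150:280,265:405]; cv2.imwrite("pics/s0z.png",cv2.resize(a,None,fx=4.5,fy=4.5,interpolation=cv2.INTER_CUBIC))
a=cv2.imread("pics/top0.png")[135:290,240:400]; cv2.imwrite("pics/t0z.png",cv2.resize(a,None,fx=3.8,fy=3.8,interpolation=cv2.INTER_CUBIC))
```

```text
(no output)
```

View pics/s0z.png

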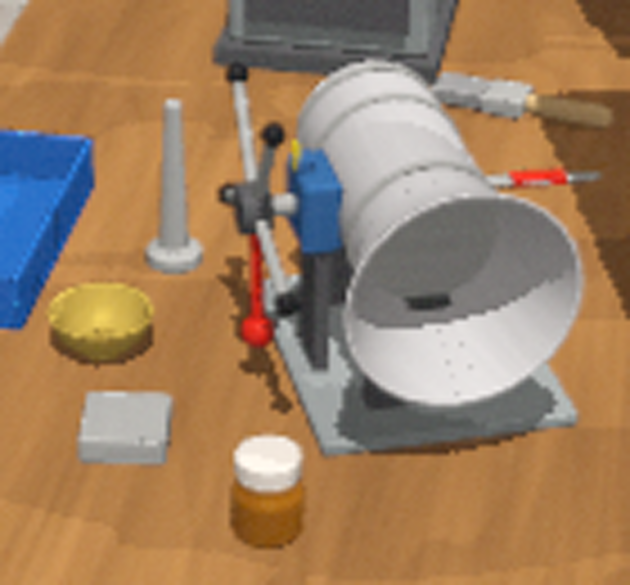

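View pics/t0z.png

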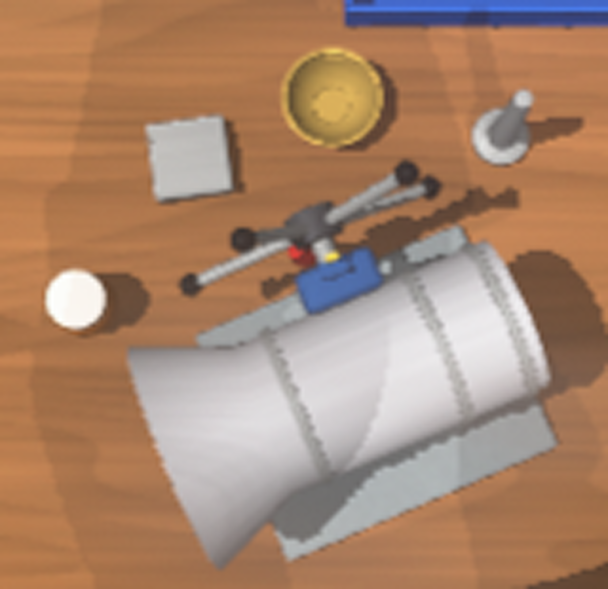

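```bash
cat > h.py <<'E'
import numpy as np, cv2
from scipy.optimize import least_squares
from rig import r
C={n:r.camera_model(n) for n in("side","top")}
def proj(n,X):
    c=C[n]; p=np.asarray(X)@c['R'].T+c['t']
    return np.stack([c['fx']*p[...,0]/p[...,2]+c['cx'],c['fy']*p[...,1]/p[...,2]+c['cy']],-1)
def ray(n,uv):
    c=C[n]; d=c['R'].T@np.array([(uv[0]-c['cx'])/c['fx'],(uv[1]-c['cy'])/c['fy'],1.])
    return -c['R'].T@c['t'],d/np.linalg.norm(d)
def onplane(n,uv,z):
    o,d=ray(n,uv); return o+d*(z-o[2])/d[2]
def tri(us,ut):
    o1,d1=ray("side",us);o2,d2=ray("top",ut)
    A=np.stack([d1,-d2],1);s=np.linalg.lstsq(A,o2-o1,rcond=None)[0]
    a,b=o1+s[0]*d1,o2+s[1]*d2
    return (a+b)/2,np.linalg.norm(a-b)
def balls(im,box):
    x0,y0,x1,y1=box; a=im[y0:y1,x0:x1].astype(int); R,G,B=a[...,0],a[...,1],a[...,2]
    out={}
    for nm,m in(("red",(R>110)&(G<0.35*R)&(B<0.35*R)),("dark",(a.max(-1)<62)&(a.max(-1)-a.min(-1)<22))):
        n,l,s,c=cv2.connectedComponentsWithStats(m.astype(np.uint8))
        out[nm]=[(int(s[i,4]),(c[i]+[x0,y0]).round(1).tolist(),s[i,2:4].tolist()) for i in range(1,n) if s[i,4]>=4]
    return out
E
python3 - <<'E'
from h import *
import itertools
S=cv2.imread("pics/side0.png")[:,:,::-1];T=cv2.imread("pics/top0.png")[:,:,::-1]
print(balls(S,(305,155,340,240)));print(balls(T,(270,165,365,225)))
s=[(317.4,166),(325.4,179.8),(315.7,192.9),(329,217.6),(321.9,223.1)]
t=[(346.6,180.5),(353.4,184.2),(303.9,197.9),(290,210),(319,202)]
for i,a in enumerate(s):
    for j,b in enumerate(t):
        p,e=tri(a,b); print(i,j,p.round(0),round(e,1)) if e<15 else 0
for nm,uv,z in(("jar",(260,213.5),65),("bowl",(328,161),30),("block",(290,176.5),22),("mandTop",(377,161.5),150),("mandfoot",(371.5,171),5)): print(nm,onplane("top",uv,z).round(0))
E
```

```text
{'red': [(72, [321.6, 217.3], [7, 25])], 'dark': [(14, [317.4, 165.6], [4, 4]), (13, [325.5, 179.7], [4, 5]), (11, [318.5, 197.9], [5, 8]), (6, [323.8, 196.0], [2, 5]), (8, [339.0, 209.5], [1, 8]), (77, [331.9, 216.5], [8, 21])]}
{'red': [(5, [317.4, 201.2], [2, 3])], 'dark': [(6, [347.8, 180.0], [3, 5])]}
0 0 [615. -89. 230.] 0.7
0 1 [ 612. -107.  220.] 10.8
1 2 [567.  22. 240.] 0.8
1 4 [566. -16. 219.] 13.7
2 0 [628. -96. 121.] 13.2
2 1 [ 625. -116.  108.] 0.6
3 3 [546.  67. 127.] 2.2
4 2 [582.  29.  79.] 13.6
4 4 [582. -15.  49.] 2.9
jar [543. 163.  65.]
bowl [713. -42.  30.]
block [664.  78.  22.]
mandTop [ 684. -179.  150.]
mandfoot [ 686. -181.    5.]
```

```bash
cat >> h.py <<'E'
def model(p,da=0):
    x,y,yaw,q=p; a=q+2*np.pi/5*np.arange(5)
    ye=np.array([-np.sin(yaw),np.cos(yaw),0])
    return np.array([x,y,150.])+104*(-np.sin(a)[:,None]*ye+np.cos(a)[:,None]*np.array([0,0,1.]))
def fit(obs,p0,fixed=None):
    # obs: list (cam,k,uv)
    f=lambda p:np.concatenate([proj(n,model(p)[k])-uv for n,k,uv in obs])
    if fixed is not None:
        s=least_squares(lambda q:f(np.r_[fixed,q]),[p0[3]],loss='soft_l1'); return np.r_[fixed,s.x],f(np.r_[fixed,s.x]).reshape(-1,2)
    s=least_squares(f,p0,loss='soft_l1',x_scale=[10,10,.1,.1]); return s.x,f(s.x).reshape(-1,2)
E
python3 - <<'E'
from h import *
obs=[("side",3,(317.4,165.8)),("side",2,(325.4,179.8)),("side",4,(315.7,192.9)),("side",1,(329,217.6)),("side",0,(321.9,223.1)),
("top",3,(346.6,180.5)),("top",4,(353.4,184.2)),("top",2,(303.9,197.9)),("top",1,(290,210))]
p,e=fit(obs,[587,-26,.4,3.26]); print(p,e.round(1).tolist())
for n in("side","top"):
    pp,e=fit([o for o in obs if o[0]==n],p); print(n,pp.round(3))
yaw=p[2];print(proj("top",model(p)).round(1)[0])
# candidate joint solutions
from scipy.spatial.transform import Rotation as Ro
up=np.array([-np.sin(yaw),np.cos(yaw),0])*-1; xe=np.array([np.cos(yaw),np.sin(yaw),0])
for s in(1,-1):
    ty=s*xe; tz=np.array([0,0,-1.]); tx=np.cross(ty,tz); rv=Ro.from_matrix(np.stack([tx,ty,tz],1)).as_rotvec()
    for u in(-90,60):
        for z in(380,470):
            P=np.array([p[0],p[1],z])+u*up; q=r.inverse_kinematics(P,rv); print(s,u,z,P.round(0),None if q is None else np.round(q,2))
E
```

```text
[ 5.87663676e+02 -2.68995629e+01  4.08632798e-01  3.23159924e+00] [[-0.1, 0.5], [0.1, 0.2], [-0.2, -0.1], [-0.6, -0.1], [-0.1, 0.1], [0.4, 0.2], [-0.3, -0.0], [-0.0, 0.4], [0.3, 0.0]]
side [ 5.87204e+02 -2.76760e+01  4.13000e-01  3.23200e+00]
top [ 5.88129e+02 -2.66910e+01  4.06000e-01  3.23100e+00]
[320.2 200.9]
1 -90 380 [552.  56. 380.] [-0.02  0.42  1.76  0.    0.96 -0.43]
1 -90 470 [552.  56. 470.] [-0.02  0.33  1.64  0.    1.17 -0.43]
1 60 380 [612. -82. 380.] [-0.24  0.5   1.61  0.    1.03 -0.65]
1 60 470 [612. -82. 470.] [-0.24  0.42  1.49  0.    1.23 -0.65]
-1 -90 380 [552.  56. 380.] None
-1 -90 470 [552.  56. 470.] None
-1 60 380 [612. -82. 380.] [-0.24  0.5   1.61  0.    1.03  2.49]
-1 60 470 [612. -82. 470.] [-0.24  0.42  1.49  0.    1.23  2.49]
```

```bash
cat >> h.py <<'E'
from scipy.spatial.transform import Rotation as Ro
HUB=np.array([587.66,-26.9,0]);YAW=0.4086
UP=np.array([np.sin(YAW),-np.cos(YAW),0]); XE=np.array([np.cos(YAW),np.sin(YAW),0])
RV=Ro.from_matrix(np.stack([np.cross(XE,[0,0,-1.]),XE,[0,0,-1.]],1)).as_rotvec()
def P(u,ztip): return HUB+u*UP+np.array([0,0,ztip+173.])
def u_now(): return float((r.get_ee_pos()-HUB)@UP)
def pic(tag):
    for n in("side","top"):
        im=r.snapshot(n); cv2.imwrite(f"pics/{n}{tag}.png",im[:,:,::-1])
    b=dict(side=(265,140,405,270),top=(240,135,400,265))
    o=[]
    for n in("side","top"):
        x0,y0,x1,y1=b[n]; a=cv2.imread(f"pics/{n}{tag}.png")[y0:y1,x0:x1]
        o.append(cv2.resize(a,(round(a.shape[1]*520/a.shape[0]),520),interpolation=cv2.INTER_CUBIC)[:,:400 if 0 else None])
    for n,a in zip(("side","top"),o): cv2.imwrite(f"pics/{n}{tag}z.png",a)
E
python3 - <<'E'
from h import *
p=r.get_ee_pos(); r.move_linear([p[0],p[1],480],speed=200)
r.gripper_close()
r.goto(P(-88,307),RV); print(r.get_t(),r.get_gripper_width(),r.get_ft_force())
print(r.move_linear(P(-88,209),speed=120,contact_N=4)); print(r.get_t(),r.get_ft_force(),r.get_ee_pos())
pic("1")
E
```

```text
3.7917 0.057677063189212355 [0.02795966 0.21963264 1.11411214]
False
4.7583 [ 0.07202389 -0.27114084  0.49755359] [552.84165903  53.81583982 382.6048991 ]
```

View pics/side1z.png

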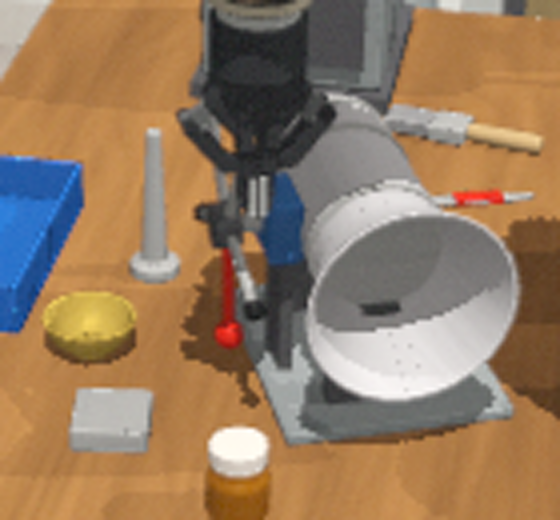

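View pics/top1z.png

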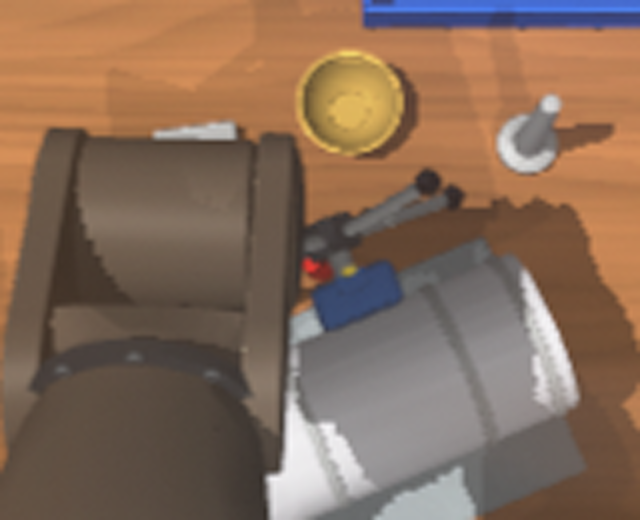

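Run:
```python
from h import *
for u in(-40,5,50):
    c=r.move_linear(P(u,208),speed=50,contact_N=9); f=r.get_ft_force(); print(c,round(u_now(),1),np.round([f@UP,f@XE,f[2]],2),r.get_t())
    if c: break
pic("2")
```

```text
False -40.0 [-0.48 -0.17  0.05] 5.9667
False 5.1 [-0.25  0.   -0.24] 7.0167
False 50.1 [-0.03 -0.39 -0.56] 8.0667
```

View pics/side2z.png

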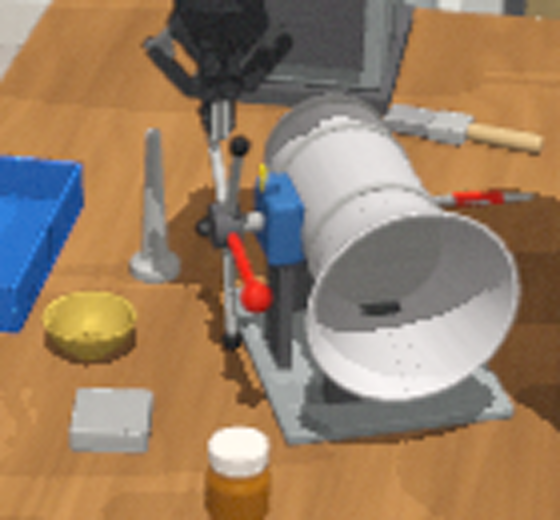

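View pics/top2z.png

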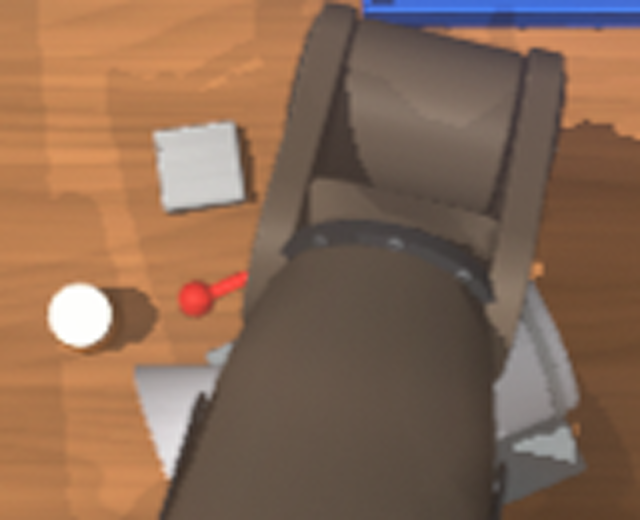

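Run:
```python
from h import *
obs=[("side",0,(329,213.7)),("top",0,(289,209.5)),("side",1,(324.75,176.5)),("side",4,(323,225.2))]
p,e=fit(obs,[587,-26,.4,4.6],fixed=[587.66,-26.9,.4086]); print(p,e.round(1).tolist())
q=p[3]; a=(q+1.2566+np.pi)%(2*np.pi)-np.pi; print("a1",np.degrees(a))
ub=104*np.sin(a)-9; print("ball left",ub)
r.move_linear(P(45,209),speed=60)
r.move_linear(P(45,290),speed=150)
us=ub-11-14
r.move_linear(P(us,290),speed=150)
print(r.move_linear(P(us,209),speed=120,contact_N=4),r.get_t())
for u in(us+45,5,52):
    c=r.move_linear(P(u,208),speed=50,contact_N=9); f=r.get_ft_force(); print(c,round(u_now(),1),np.round([f@UP,f@XE,f[2]],2),r.get_t())
    if c: break
pic("3")
```

```text
[ 5.87660000e+02 -2.69000000e+01  4.08600000e-01  4.63527416e+00] [[-0.4, 0.2], [0.1, 0.3], [-0.2, -0.4], [-0.2, -0.2]]
a1 -22.42047694085497
ball left -48.66568065712947
False 10.875
False -28.7 [ 0.58 -0.05  0.15] 11.925
False 5.2 [-0.    0.07  0.19] 12.75
False 52.1 [-0.07  0.87  0.21] 13.8417
```

View pics/side3z.png

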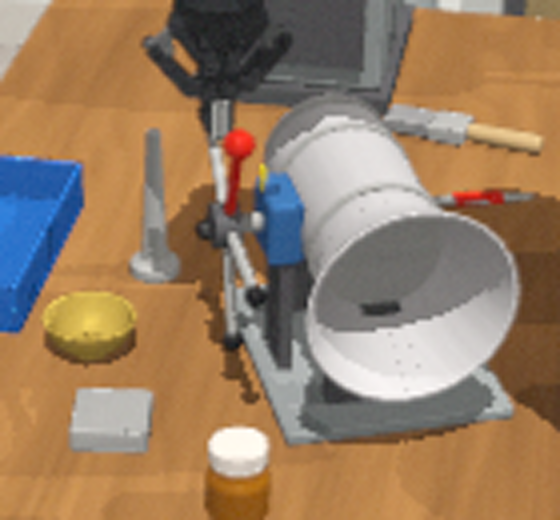

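View pics/top3z.png

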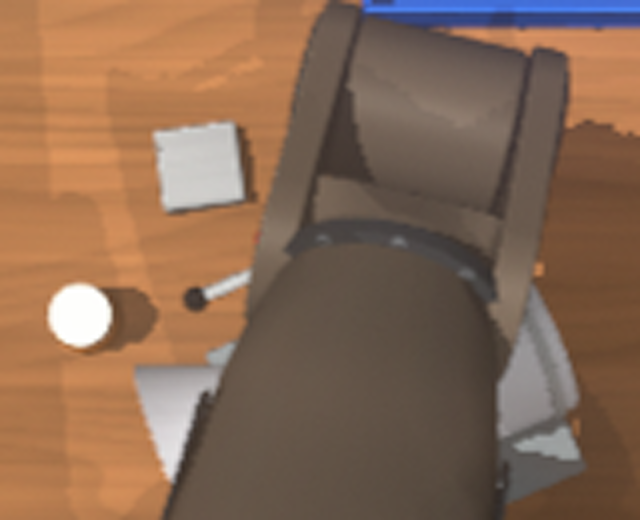

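Run:
```python
from h import *
r.move_linear(P(46,209),speed=60)
r.move_linear(P(46,295),speed=150)
us=104*np.sin(np.radians(-22))-13-11-14
r.move_linear(P(us,295),speed=150)
print(r.move_linear(P(us,209),speed=120,contact_N=4),r.get_t())
c=r.move_linear(P(-30,208),speed=35,contact_N=9); f=r.get_ft_force(); print(c,round(u_now(),1),np.round([f@UP,f@XE,f[2]],2),r.get_t())
pic("4")
r.move_linear(P(-44,209),speed=50)
r.move_linear(P(-44,300),speed=150)
p=P(-44,300);q=r.get_joints();q=np.array(q);q[0]-=1.0;r.goto_joints(q)
print(r.get_t());pic("5")
```

```text
False 16.75
False -30.0 [-0.1   0.7  -0.06] 18.2417
21.5083
```

View pics/side4z.png

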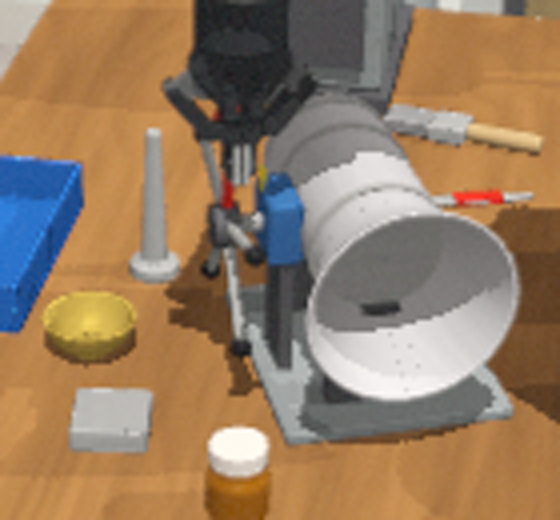

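View pics/side5z.png

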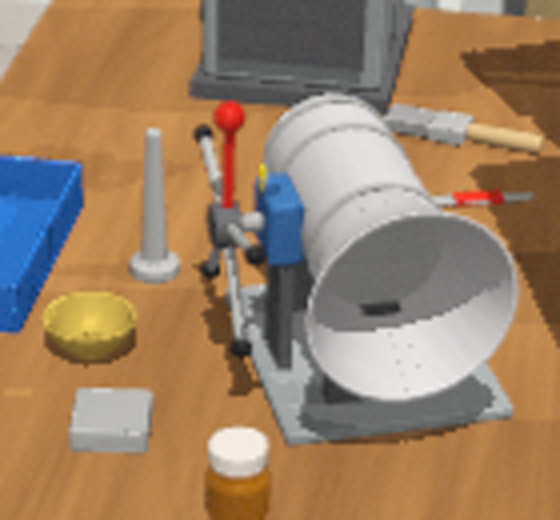

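View pics/top5z.png

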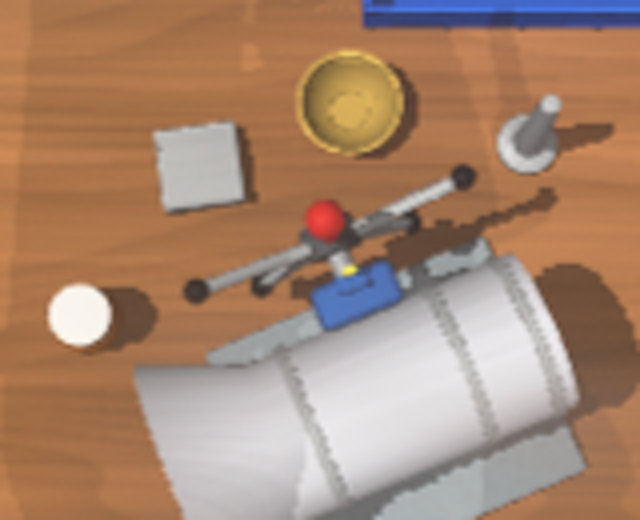

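```bash
cat > m.py <<'E'
from h import *
def meas(tag,S,T,q0):
    """S,T: rough ball pixels per k in the 4x crops; refined by local masks"""
    obs=[]
    for n,L,o in(("side",S,(265,140)),("top",T,(240,135))):
        im=cv2.imread(f"pics/{n}{tag}.png")[:,:,::-1].astype(float)
        for k,uv in L.items():
            c=(np.array(uv)+.5)/4-.5+o
            if k==0:
                for _ in range(4):
                    yy,xx=np.mgrid[:400,:640]; R,G,B=im[...,0],im[...,1],im[...,2]
                    w=np.clip((R-np.maximum(G,B)-60)/80,0,1)*(np.hypot(xx-c[0],yy-c[1])<5.5)
                    c=np.array([(w*xx).sum(),(w*yy).sum()])/w.sum()
            else:
                for _ in range(4):
                    yy,xx=np.mgrid[:400,:640]
                    w=np.clip((85-im.max(-1))/50,0,1)*(np.hypot(xx-c[0],yy-c[1])<3.6)
                    if w.sum()>0: c=np.array([(w*xx).sum(),(w*yy).sum()])/w.sum()
            obs.append((n,k,c))
    for nm,oo in(("all",obs),("side",[o for o in obs if o[0]=="side"]),("top",[o for o in obs if o[0]=="top"])):
        p,e=fit(oo,[587,-26,.4,q0]); print(nm,p.round(3),"rms",np.sqrt((e**2).mean()).round(2))
        if nm=="all": print([(o[0],o[1],*o[2].round(1)) for o in obs],e.round(1).tolist());P0=p
    return P0,obs
E
python3 - <<'E'
from m import *
p,obs=meas("5",{0:(229,116),1:(204,132),2:(210,268),3:(240,347),4:(257,252)},{0:(324,221),1:(462,177),2:(412,222),3:(262,287),4:(195,291)},-.1)
E
```

```text
all [ 5.88448e+02 -2.57100e+01  4.06000e-01 -3.90000e-02] rms 0.4
[('side', 0, np.float64(322.0), np.float64(168.8)), ('side', 1, np.float64(315.4), np.float64(172.8)), ('side', 2, np.float64(317.2), np.float64(207.5)), ('side', 3, np.float64(324.8), np.float64(226.9)), ('side', 4, np.float64(328.8), np.float64(203.6)), ('top', 0, np.float64(320.4), np.float64(189.4)), ('top', 1, np.float64(355.4), np.float64(178.7)), ('top', 2, np.float64(343.0), np.float64(190.3)), ('top', 3, np.float64(304.3), np.float64(206.4)), ('top', 4, np.float64(288.8), np.float64(207.0))] [[-0.2, 0.4], [-0.2, 0.7], [-0.1, -0.4], [-0.0, -0.1], [-0.7, 0.2], [0.5, 0.3], [0.1, 0.3], [-0.8, -0.1], [0.7, -0.2], [-0.1, 0.5]]
side [ 5.87853e+02 -2.67920e+01  4.11000e-01 -3.80000e-02] rms 0.3
top [ 5.88987e+02 -2.54450e+01  4.01000e-01 -4.20000e-02] rms 0.4
```

Run:
```python
from m import *
r.goto(P(-46,300),RV)
print(r.move_linear(P(-46,209),speed=120,contact_N=4),r.get_t())
c=r.move_linear(P(-34,208),speed=30); c=r.move_linear(P(-25.9,208),speed=12,contact_N=9); f=r.get_ft_force(); print(c,round(u_now(),2),np.round([f@UP,f@XE,f[2]],2),r.get_t())
r.move_linear(P(-46,209),speed=50)
r.move_linear(P(-46,300),speed=150)
q=np.array(r.get_joints());q[0]-=1.0;r.goto_joints(q)
print(r.get_t());pic("6")
p,obs=meas("6",{0:(229,116),1:(204,132),2:(210,268),3:(240,347),4:(257,252)},{0:(324,221),1:(462,177),2:(412,222),3:(262,287),4:(195,291)},-.05)
```

```text
False 24.4917
False -25.88 [-0.88  0.04  0.56] 25.8667
29.1417
all [ 5.88408e+02 -2.58660e+01  4.06000e-01 -0.00000e+00] rms 0.38
[('side', 0, np.float64(321.7), np.float64(168.2)), ('side', 1, np.float64(315.4), np.float64(173.7)), ('side', 2, np.float64(317.2), np.float64(208.4)), ('side', 3, np.float64(325.0), np.float64(226.9)), ('side', 4, np.float64(328.6), np.float64(202.3)), ('top', 0, np.float64(322.0), np.float64(188.9)), ('top', 1, np.float64(355.9), np.float64(178.8)), ('top', 2, np.float64(342.0), np.float64(190.9)), ('top', 3, np.float64(303.1), np.float64(206.7)), ('top', 4, np.float64(289.1), np.float64(206.9))] [[-0.2, 0.4], [-0.2, 0.7], [0.0, -0.3], [-0.0, -0.1], [-0.5, 0.3], [0.5, 0.2], [-0.0, 0.3], [-0.8, -0.1], [0.8, -0.2], [-0.0, 0.4]]
side [ 5.88059e+02 -2.70250e+01  4.11000e-01  2.00000e-03] rms 0.27
top [ 5.88779e+02 -2.56150e+01  4.03000e-01 -3.00000e-03] rms 0.41
```

View pics/side6z.png

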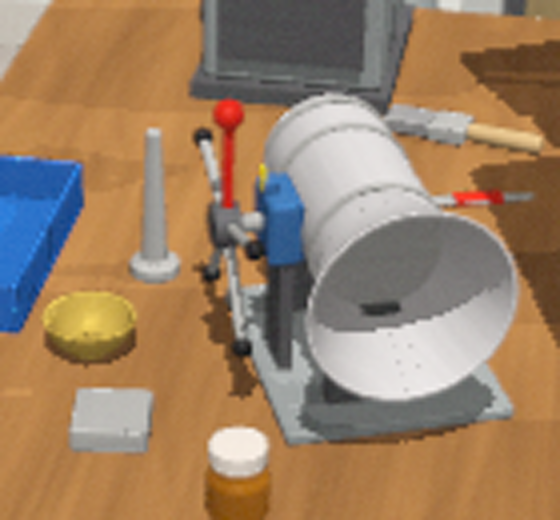

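View pics/top6z.png

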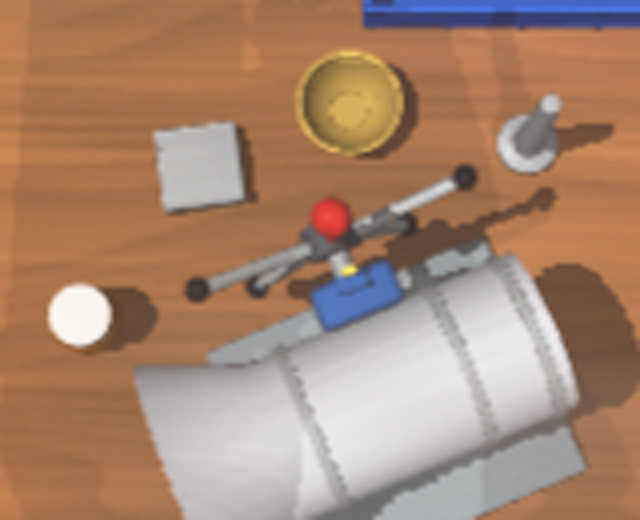

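The red knob is straight up: joint fit 0.000 rad from both views together, 0.002 from the side view alone and −0.003 from the top view alone. In the crops it sits at (229,115) in the side view and (331,217) in the top view. The extractor and its neighbours are on the same pixels as before, and the arm is clear.

Run:
```python
from rig import r
print(r.get_ft_force(),abs(r.get_joint_vel()).max(),r.get_t()); r.hand_in()
```

```text
[-0.18282559 -0.92050185 -0.24846369] 0.0020380137910196248 29.2417
the job is handed in; nothing more can be done
```

The red spoke now points straight up and the job is handed in, at about 29 s of the 48 s allowed.

- **How:** I closed the gripper, pointed it down and pushed the tops of the spokes towards the extractor's -y. Two black spokes took one stroke each. The red spoke then got one push that stopped short and a slow 4 mm correction. No push reached its 9 N stop.
- **Wheel angle:** a fit to the ball centres in both pictures gave 0.000 rad (0.002 from the side view alone, -0.003 from the top view alone). The fit leaves about 0.4 pixel of error.
- **Surroundings:** the extractor fits to the same place as at the start, within about 1.3 mm, which is within the camera calibration. In the close-up views the extractor, jar, bowl, bench block and mandrel look unmoved. I did not compare the charcoal block in a final picture; the arm stayed clear of it.
- **Robot:** it is clear of the scene and was standing still. The force reading was within its usual noise of 1 N. No check failed or disagreed.

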